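Release the blow nozzle from its push-fit air fitting

TASK

The air is off. Press the release ring of the push-fit air fitting all the way down and, while it is down, draw the steel blow nozzle straight up out of the fitting, then stand the nozzle, same way up, fully home in the wide hole of the wooden rest block and let go. Do not force the ring beyond its stop, never wrench the nozzle against the locked teeth or let it fall over, and leave the bowl, hammer and tuning fork where they lie.

Things in the scene. Friction and masses are not known exactly. Their poses are not given: they have to be found in the camera images.
- fitting: Push-fit air fitting, bolted down: upright round brass body 48 mm across on a 110 x 80 x 10 mm dark iron foot; a brass pipe stub leaves to its +x side at 28 mm height. Origin: centre of the foot's underside, on the bore axis; z up. Bore 20.5 mm wide, its floor at z = 10 mm. More than 40 N of the robot on the fitting or ring damages it; so does more than 60 N between nozzle and fitting.
- fitting_mouth (a point): Fixed point on the bore axis at the brass body's top, 45 mm above the bench. Above it, round the nozzle, the steel release ring: flat disc 44 mm across, 21 mm hole, 5 mm thick, on a thin sleeve. Its height is not measured and differs (worn seat): upper face at rest 58 to 73 mm above the bench. Spring: 4 N to start, 10 N at full travel, 7.5 mm straight down to a hard stop; it springs back.
- fitting_teeth (a point): Fixed point on the bore axis, 21.5 mm above the bench, where two facing teeth hold the nozzle's groove. They let go only with the ring nearly at its stop, and close as it rises. One hand can do it: open fingertips either side of the nozzle press the ring to its stop, close on the nozzle while pressing, then draw up; the ring may rise with them, as the nozzle is past the teeth in the first 3 mm.
- nozzle: Loose round steel nozzle, 18 mm in diameter, 90 mm long, about 130 g, upright in the fitting with some 1 mm play. Origin: centre of its flat lower end; z along it to the tip. Straight from 15 to 78 mm, then a cone to 11 mm at the tip; groove 8 to 15 mm from the lower end. At the start the lower end is on the bore's floor, 10 mm above the bench, the tip 100 mm above the bench.
- rest: Fixed wooden rest block 100 x 60 x 40 mm (x, y, z) with two round blind holes from the top: a wide one, 24 mm across, for the nozzle, and a narrow one, 12 mm, not used. Both are 28 mm deep. Origin: centre of the underside; z up. The narrow hole is 28 mm to its +x, the wide one 20 mm to its -x.
- rest_hole0 (a point): Centre of the mouth of the wide hole of the rest block, at the block's upper face 40 mm above the bench. The hole's floor is 28 mm lower.
- bowl: Bystander: loose copper bowl, 112 mm across and 38 mm high, two iron hoops in it. Origin: centre of its underside.
- hammer: Bystander: loose brass tuning hammer with a dark wooden handle, lying flat, 188 mm long, 26 mm high, head 60 mm wide. Origin: on the bench under the handle's axis, 55 mm from the head's centre; x points to the head.
- fork: Bystander: loose steel tuning fork lying flat, 143 mm long, 26 mm wide, 8 mm high. Origin: on the bench below its middle; x points along the tines.
Mind the look-alikes: they are no part of the job. Several things have the shape of the nozzle; the one meant has the colours described above.

How it is judged:
By the outcome, as a careful person would: the job done as asked, in the order asked, and still so for the second after the job is handed in, with the robot touching nothing.
It also fails if it takes over 48 s, if anything falls off the work surface, if the arm or the gripper's body presses on something with over 40 N, if the wrist force passes 120 N, or if a joint passes its speed limit or range.

ROBOT

A 7-joint arm with a two-finger parallel gripper is mounted at the origin on the work surface. World frame = base frame: x ahead of the robot, y to its left, z up, the work surface at z = 0. Lengths are in m, angles in degrees, forces in N, time in s.
With the tool pointing down it reaches from about 0.425 to 1.025 m from the base axis. Payload 9.4 kg.
Tool frame: the origin (TCP) lies midway between the tips of the shut fingers; the grasp point (between the pads) lies 19 mm behind it; z points along the fingers, y is the line along which they close (so a half turn about z gives the same grasp; the last joint's range is limited). The gripper opens to 85 mm and grips with 20 to 120 N. Pads are 22 mm wide; open, the fingers measure 114 mm over their backs; the gripper's body (76 mm by 85 mm) begins 54 mm behind the grasp point. The pads swing forward as they close: fully open they stand 13 mm farther back than shut.
Start: joints at [-79.509, 34.337, -0.143, 91.639, 0.103, 54.024, -4.572], TCP at [0.186, 0.701, 0.231] pointing down, gripper open.
Joint ranges: [-147.43, 147.43], [-19.82, 112.94], [-74.19, 73.91], [6.32, 146.72], [-59.91, 239.91], [6.04, 106.73], [-150.56, 150.56]. Speed limits (degrees/s): [127.2, 127.2, 172.46, 172.46, 180, 180, 180].

INTERFACE

Orientations are given as a 3x3 rotation matrix whose columns are the frame's x, y, z axes.
In Python, from bench import r gives the robot as it stands.
- The arm moves only by the tool arm_command, never from a script. Its argument "moves" is one flat list of numbers, 5 for each row, row after row: the shift along the tool's x, y, z in cm, then the turn about the tool's z in degrees, then the opening, from -1 (shut) to 1 (fully open). In form: [dx, dy, dz, twist, gripper, dx, dy, dz, twist, gripper, ...]. A call has 1 to 8 rows; each row shifts and turns the commanded pose from where the row before left it, along the tool's axes as they then stand; what a row does not reach is not made up. A row lasts 1/8 s, in which the tool goes at most 62.5 mm and 10.7 degrees, less where a joint would pass 70% of its speed; a pose out of reach is approached as far as the arm can. A call with a gripper value outside its range is refused whole. The fingers move at their own pace and stop on an object; "force" is the grip in N (left out, the last holds). Time passes only in rows, so rows that do not move let the fingers close. It gives the time, the measured TCP pose, the force, the opening and the grip force at its end, in the units of the state.
- r.read_state(): the state, without advancing time (a new reading comes with each control period).
- r.grab_frame(name): name is "scene" or "top" or "wrist"; returns a dict with "img" (420x560x3 uint8, red, green, blue), "range_z" (420x560 float32, m along the optical axis (not along the pixel's ray), 0 where there is no reading), "fx", "fy", "cx", "cy" (pixels), "origin" and "rotation" of the camera in the world. Camera axes: x right, y down, z forward; pixel columns grow to the right and rows downward; lengths in m; the calibration is good to about 2 mm. A picture is of the moment at which its call begins.
- r.close_job(): hands the job in; it is judged then, once.
Trained networks look in a picture, given as the dict that the camera call returned (one of the last four; its "shot" number tells which), for a name from the list of things; names that differ only in an ending like _2 or _b are one class to them, and where a whole thing is asked for, a point or a joint stands for the part that bears it (a point fixed in the world has none). Each returns a list of dicts, best first, with "score" (0 to 1); they miss things now and then, are a little off and sometimes report something else, mostly with a low value. They report only what shows in the picture. A call takes as long as a camera call. They do not tell look-alikes from the thing itself.
- r.outline_of(thing, picture): "region" (420x560 bool, what is visible of it) and "position" ([column, row] in pixels, amid what is visible of it).
The state is a dict: "time_s": time; "qpos": joint angles; "joint_vel": joint speeds; "effort": joint torques, N m; "position": TCP position; "eef_rot": TCP orientation; "contact_force": force on the tool from outside, world axes, zero at the start; "moment": the same for the moment, N m; "grip_width": finger opening in m; "grip_force": force on a finger pad.
Only numpy, scipy, OpenCV 4.12 (cv2) and the standard library are available. Lean on these libraries where they do the work, as an engineer would, in place of code of your own. Each camera call takes 0.05 s, during which the arm holds its last target. There are 200 camera calls.

## Working session

There is one attempt and no reset: what is moved stays moved. The work goes in short steps, Python scripts to look and compute and a tool call to move; the robot and the scene stay as the last step left them, time stands still between calls to the robot, and variables do not carry over. Pictures are saved under pics/ and viewed, at most 10 in all, crops included, and the job is handed in when it is done.

Besides the shell and the picture viewer there is one more tool, called as name(argument=value, ...) on one line, values as JSON. arm_command: Moves the arm, as the interface text tells. Its arguments: {"type":"object","properties":{"moves":{"type":"array","items":{"type":"number"}},"force":{"type":"number"}},"required":["moves"]}

```bash
mkdir -p pics; cat > h.py <<'E'
import numpy as np, cv2
from bench import r
def save(f,name,crop=None,scale=1):
    im=f["img"]
    if crop: im=im[crop[1]:crop[3],crop[0]:crop[2]]
    im=cv2.resize(im,None,fx=scale,fy=scale,interpolation=cv2.INTER_CUBIC)
    cv2.imwrite("pics/"+name,im[...,::-1])
def cloud(f):
    z=f["range_z"]; v,u=np.mgrid[:z.shape[0],:z.shape[1]]
    p=np.dstack([(u-f["cx"])/f["fx"]*z,(v-f["cy"])/f["fy"]*z,z])
    w=p@np.array(f["rotation"]).T+np.array(f["origin"])
    w[z==0]=np.nan
    return w
E
python3 - <<'E'
from h import *
s=r.read_state(); print({k:np.round(v,3).tolist() for k,v in s.items()})
fs={}
for n in("scene","top"):
    f=r.grab_frame(n); save(f,n+"0.png"); w=cloud(f); print(n,np.round(f["origin"],3),np.round(f["rotation"],2).tolist(),f["fx"])
    for t in("nozzle","fitting","rest","bowl","hammer","fork"):
        for d in r.outline_of(t,f):
            m=d["region"]; p=w[m]; 
            print(t,round(d["score"],2),np.round(d["position"]),m.sum(),np.round(np.nanmedian(p,0),3),np.round(np.nanmin(p,0),3),np.round(np.nanmax(p,0),3))
    np.savez(n+"0.npz",w=w,img=f["img"])
E
```

```text
{'time_s': 0.0, 'qpos': [-79.508, 34.384, -0.144, 91.681, 0.104, 54.023, -4.574], 'joint_vel': [0.077, 0.063, -0.081, -0.091, -0.037, -0.053, 0.019], 'effort': [-0.0, -77.646, 1.565, -25.799, 0.012, 0.009, -0.0], 'position': [0.186, 0.7, 0.23], 'eef_rot': [[-0.966, 0.257, -0.0], [0.257, 0.966, -0.002], [-0.0, -0.002, -1.0]], 'contact_force': [-0.995, -0.218, -0.042], 'moment': [0.029, -0.002, 0.038], 'grip_force': 0.0, 'grip_width': 0.086}
scene [ 1.211 -0.034  0.519] [[0.02, 0.57, -0.82], [1.0, -0.01, 0.02], [0.01, -0.82, -0.57]] 427.88827709389346
nozzle 0.85 [272. 218.] 384 [ 0.557 -0.048  0.045] [ 0.453 -0.061 -0.003] [ 0.561 -0.039  0.091]
nozzle 0.61 [168. 198.] 384 [ 0.471 -0.262  0.044] [ 0.336 -0.315 -0.003] [ 0.477 -0.255  0.091]
nozzle 0.59 [212. 193.] 130 [ 0.521 -0.157  0.086] [ 0.514 -0.166  0.071] [ 0.526 -0.149  0.102]
fitting 0.71 [215. 222.] 1776 [ 0.535 -0.154  0.012] [ 0.381 -0.224 -0.004] [ 0.584 -0.095  0.074]
rest 0.83 [365. 211.] 1406 [0.516 0.141 0.037] [ 0.435  0.112 -0.002] [0.543 0.192 0.041]
bowl 0.73 [313. 276.] 2778 [0.68  0.026 0.021] [ 0.592 -0.031 -0
[... 282 characters left out ...]
-0.0, -0.18, -0.98]] 436.7303579229949
nozzle 0.59 [342. 227.] 52 [ 0.51  -0.155  0.096] [ 0.504 -0.163  0.075] [ 0.518 -0.149  0.105]
nozzle 0.26 [342. 229.] 1461 [ 0.508 -0.153  0.011] [ 0.449 -0.217 -0.005] [ 0.576 -0.099  0.091]
fitting 0.98 [341. 228.] 1500 [ 0.508 -0.152  0.011] [ 0.449 -0.217 -0.005] [ 0.576 -0.096  0.091]
rest 0.65 [211. 239.] 1285 [0.487 0.144 0.039] [ 0.436  0.11  -0.004] [0.536 0.187 0.045]
bowl 0.59 [264. 154.] 1671 [0.699 0.028 0.017] [ 0.636 -0.029 -0.003] [0.761 0.086 0.043]
hammer 0.62 [281. 298.] 780 [ 0.352 -0.009  0.018] [ 0.297 -0.036 -0.002] [0.485 0.023 0.03 ]
fork 0.65 [398. 154.] 373 [ 0.696 -0.305  0.006] [ 0.672 -0.375 -0.006] [ 0.727 -0.241  0.012]
```

```bash
python3 - <<'E'
from h import *
a=np.load("scene0.npz"); b=np.load("top0.npz")
A=cv2.resize(a["img"][150:330,80:430],None,fx=2.2,fy=2.2); B=cv2.resize(b["img"][130:340,160:440],None,fx=2.8,fy=2.8)
cv2.imwrite("pics/a1.png",A[...,::-1]); cv2.imwrite("pics/b1.png",B[...,::-1])
# top-level fits
w=b["w"]; z=w[...,2]
v,u=np.nonzero((np.hypot(w[...,0]-.51,w[...,1]+.155)<.035)&(z>.052)&(z<.08)); p=w[v,u]
print("ring",len(p),np.percentile(p[:,2],[5,25,50,75,95]).round(4),(p.min(0)+p.max(0))/2, cv2.minEnclosingCircle(p[:,:2].astype(np.float32)))
m=(np.abs(w[...,0]-.487)<.08)&(np.abs(w[...,1]-.144)<.07)&(z>.033)&(z<.05)
q=w[m][:,:2].astype(np.float32); print("rest",cv2.minAreaRect(q*1000),np.median(w[m][:,2]))
m=(np.abs(w[...,0]-.51)<.09)&(np.abs(w[...,1]+.155)<.09)&(z>.004)&(z<.016)
print("foot",cv2.minAreaRect((w[m][:,:2]*1000).astype(np.float32)))
E
```

```text
ring 230 [0.0684 0.0706 0.0719 0.0733 0.0755] [ 0.51226136 -0.15706132  0.06673988] ((0.5130337476730347, -0.15697559714317322), 0.021683726459741592)
rest ((487.0196228027344, 145.8271026611328), (61.02956008911133, 100.198974609375), 87.12998962402344) 0.0397382601930667
foot ((507.3592529296875, -152.32797241210938), (178.44424438476562, 175.4486541748047), 1.4247143268585205)
```

View pics/a1.png

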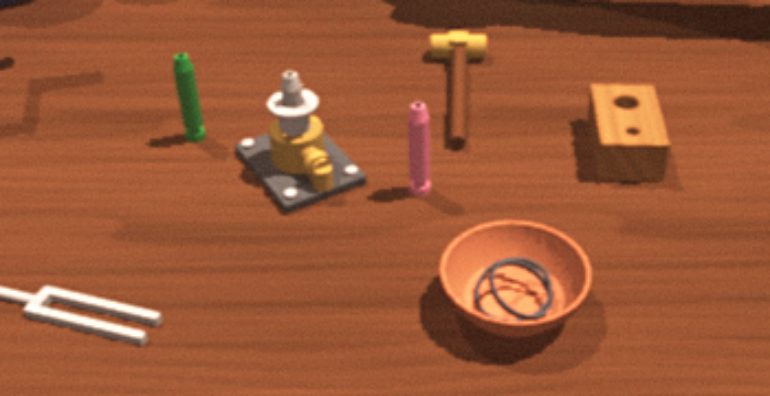

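View pics/b1.png

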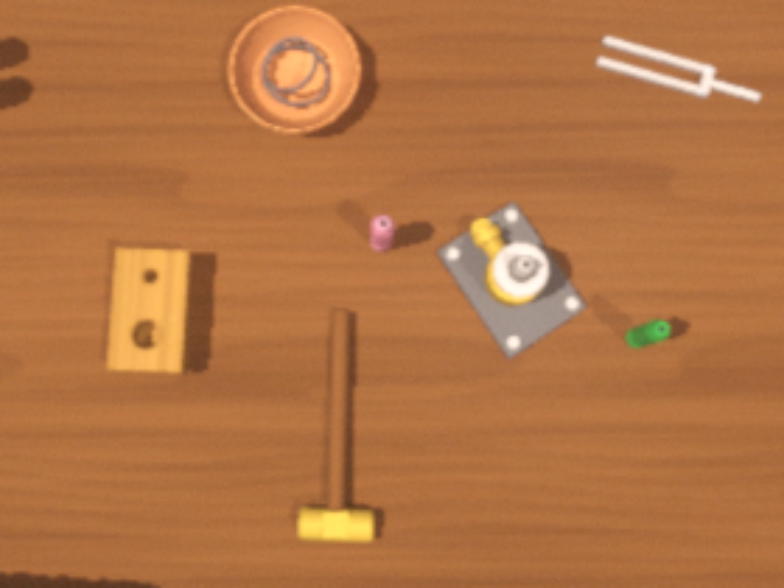

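Candidates for the nozzle in the scene image are steel-grey in the brass fitting (212,193), pink (272,218) and green (168,198). The enlarged crop shows only the grey one stands in the fitting, under the white steel ring, so that is the one meant. The wide hole of the rest is the far one, towards the robot (top image about (212,249)).

```bash
cat >> h.py <<'E'
def plan(target,yaw,n,R=None,p=None,grip=1.0):
    "rows to target (m), yaw = world angle of tool y (deg), tool down"
    s=r.read_state()
    p=np.array(s["position"]) if p is None else np.array(p); R=np.array(s["eef_rot"])
    y0=np.degrees(np.arctan2(R[1,1],R[0,1])); tw=-((yaw-y0+180)%360-180); out=[]
    a=y0
    for i in range(n):
        d=(np.array(target)-p)/(n-i)
        t=np.radians(a); Y=np.array([np.cos(t),np.sin(t),0]); X=np.cross(Y,[0,0,-1])
        row=[round(100*(d@X),2),round(100*(d@Y),2),round(-100*d[2],2),round(tw/n,1),grip]
        p=p+(row[0]*X+row[1]*Y)/100-np.array([0,0,row[2]/100]); a-=row[3]; out.append(row)
    for i in range(0,n,8): print(sum(out[i:i+8],[]))
    print("end",p.round(4),round(a,1))
E
python3 - <<'E'
from h import *
plan([.467,.147,.26],15,16)
E
```

```text
[np.float64(-2.58), np.float64(-2.89), np.float64(-0.18), np.float64(3.8), 1.0, np.float64(-2.77), np.float64(-2.72), np.float64(-0.18), np.float64(3.8), 1.0, np.float64(-2.95), np.float64(-2.53), np.float64(-0.18), np.float64(3.8), 1.0, np.float64(-3.11), np.float64(-2.33), np.float64(-0.18), np.float64(3.8), 1.0, np.float64(-3.25), np.float64(-2.11), np.float64(-0.18), np.float64(3.8), 1.0, np.float64(-3.39), np.float64(-1.89), np.float64(-0.18), np.float64(3.8), 1.0, np.float64(-3.5), np.float64(-1.67), np.float64(-0.18), np.float64(3.8), 1.0, np.float64(-3.61), np.float64(-1.43), np.float64(-0.18), np.float64(3.8), 1.0]
[np.float64(-3.69), np.float64(-1.19), np.float64(-0.18), np.float64(3.8), 1.0, np.float64(-3.76), np.float64(-0.94), np.float64(-0.18), np.float64(3.8), 1.0, np.float64(-3.82), np.float64(-0.69), np.float64(-0.18), np.float64(3.8), 1.0, np.float64(-3.86), np.float64(-0.43), np.float64(-0.18), np.float64(3.8), 1.0, np.float64(-3.87), np.float64(-0.18), np.float64(-0.18), np.float64(3.8), 1.0, np.float64(-3.88), np.float64(0.08), np.float64(-0.18), np.float64(3.8), 1.0, np.float64(-3.87), np.float64(0.34), np.float64(-0.18), np.float64(3.8), 1.0, np.float64(-3.83), np.float64(0.59), np.float64(-0.17), np.float64(3.8), 1.0]
end [0.467 0.147 0.26 ] 14.3
```

arm_command(moves=[-2.6,-2.9,-0.2,3.8,1,-2.8,-2.7,-0.2,3.8,1,-3.0,-2.5,-0.2,3.8,1,-3.1,-2.3,-0.2,3.8,1,-3.2,-2.1,-0.2,3.8,1,-3.4,-1.9,-0.2,3.8,1,-3.5,-1.7,-0.2,3.8,1,-3.6,-1.4,-0.2,3.8,1])

```text
time_s: 1.7
position: [0.3279, 0.4233, 0.2476]
eef_rot: [[-0.702, 0.712, 0.0], [0.712, 0.702, 0.0], [0.0, 0.001, -1.0]]
contact_force: [-0.3, -0.8, 1.0]
grip_width: 0.0851
grip_force: 0.0
```

arm_command(moves=[-3.7,-1.2,-0.2,3.8,1,-3.8,-0.9,-0.2,3.8,1,-3.8,-0.7,-0.2,3.8,1,-3.9,-0.4,-0.2,3.8,1,-3.9,-0.2,-0.2,3.8,1,-3.9,0.1,-0.2,3.8,1,-3.9,0.3,-0.1,3.8,1,-3.8,0.6,-0.1,3.8,1])

```text
time_s: 2.7
position: [0.4691, 0.1457, 0.2617]
eef_rot: [[-0.245, 0.969, 0.001], [0.969, 0.245, 0.0], [0.0, 0.001, -1.0]]
contact_force: [0.8, 0.2, -0.2]
grip_width: 0.0854
grip_force: 0.0
```

```bash
sed -i 's/for i in range(0,n,8): print(sum(out\[i:i+8\],\[\]))/for i in range(0,n,8): print([float(v) for v in sum(out[i:i+8],[])])/' h.py
python3 - <<'E'
from h import *
s=r.read_state(); print(s["time_s"],np.round(s["position"],4),np.round(s["contact_force"],2))
f=r.grab_frame("wrist"); w=cloud(f); save(f,"w1.png"); np.savez("w1.npz",w=w,img=f["img"])
R=np.array(s["eef_rot"]); print("cam offset in tool",R.T@(np.array(f["origin"])-s["position"]),np.round(f["rotation"],2).tolist())
for d in r.outline_of("rest",f): p=w[d["region"]]; print(d["score"],d["position"],np.nanmedian(p,0))
# rest top
m=(w[...,2]>.034)&(w[...,2]<.046)&(np.abs(w[...,0]-.487)<.08)&(np.abs(w[...,1]-.146)<.06)
q=(w[m][:,:2]*1000).astype(np.float32); print("rest",cv2.minAreaRect(q))
h=(np.hypot(w[...,0]-.467,w[...,1]-.146)<.02)&(w[...,2]<.034)
print("hole",h.sum(),np.nanmin(w[h],0),np.nanmax(w[h],0))
plan([.50,-.156,.24],-20,10,grip=-.34)
E
```

```text
2.7 [0.4691 0.1457 0.2617] [ 0.81  0.21 -0.21]
cam offset in tool [ 0.0815899   0.0017836  -0.14258579] [[0.97, 0.23, 0.08], [0.24, -0.92, -0.31], [0.0, 0.32, -0.95]]
0.8 [302.9, 172.3] [0.4879289  0.14615705 0.03987039]
rest ((488.8548889160156, 143.8126983642578), (60.616058349609375, 100.12178039550781), 87.21929168701172)
hole 390 [0.45747971 0.13277751 0.00993744] [0.4808879  0.1517381  0.03399964]
[-2.97, -0.43, 0.22, 3.4, -0.34, -3.0, -0.25, 0.22, 3.4, -0.34, -3.0, -0.07, 0.22, 3.4, -0.34, -3.0, 0.1, 0.22, 3.4, -0.34, -2.99, 0.28, 0.22, 3.4, -0.34, -2.97, 0.46, 0.22, 3.4, -0.34, -2.94, 0.63, 0.22, 3.4, -0.34, -2.9, 0.81, 0.22, 3.4, -0.34]
[-2.84, 0.98, 0.21, 3.4, -0.34, -2.79, 1.14, 0.22, 3.4, -0.34]
end [ 0.5   -0.156  0.24 ] -20.1
```

View pics/w1.png

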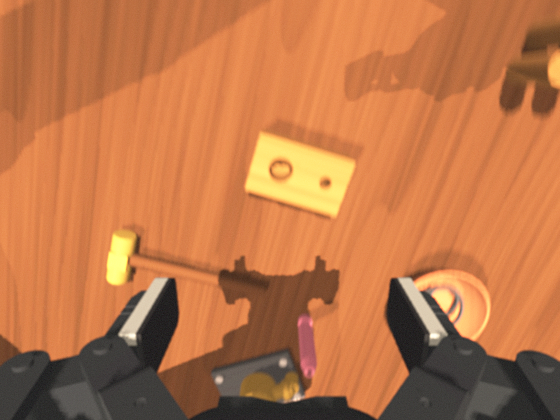

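The wrist view shows the rest with the wide hole at about (281,168) and the narrow one at (325,182). The fitting is at the bottom (255,380) and the pink look-alike at (307,345). Next I go over the fitting with the fingers narrowed.

arm_command(moves=[-3.0,-0.4,0.2,3.4,-0.3,-3.0,-0.3,0.2,3.4,-0.3,-3.0,-0.1,0.2,3.4,-0.3,-3.0,0.1,0.2,3.4,-0.3,-3.0,0.3,0.2,3.4,-0.3,-3.0,0.5,0.2,3.4,-0.3,-2.9,0.6,0.2,3.4,-0.3,-2.9,0.8,0.2,3.4,-0.3])

```text
time_s: 3.8
position: [0.4941, -0.0928, 0.2454]
eef_rot: [[0.224, 0.975, 0.0], [0.975, -0.224, 0.0], [0.0, 0.0, -1.0]]
contact_force: [0.2, -0.2, -0.3]
grip_width: 0.0297
grip_force: 0.0
```

arm_command(moves=[-2.8,1.0,0.3,3.4,-0.3,-2.8,1.1,0.3,3.4,-0.3,0,0,0,0,-0.3])

```text
time_s: 4.18
position: [0.5001, -0.1536, 0.2393]
eef_rot: [[0.339, 0.941, 0.0], [0.941, -0.339, -0.001], [-0.001, 0.001, -1.0]]
contact_force: [-0.6, 0.2, 1.0]
grip_width: 0.0302
grip_force: 0.0
```

```bash
python3 - <<'E'
from h import *
s=r.read_state(); print(s["time_s"],np.round(s["position"],4),np.round(s["eef_rot"],3).tolist(),np.round(s["contact_force"],2),s["grip_width"])
f=r.grab_frame("wrist"); w=cloud(f); save(f,"w2.png"); np.savez("w2.npz",w=w,img=f["img"])
for t in("fitting","nozzle"):
  for d in r.outline_of(t,f): p=w[d["region"]]; print(t,d["score"],d["position"],np.nanmedian(p,0).round(4))
z=w[...,2]; near=np.hypot(w[...,0]-.511,w[...,1]+.155)
m=(near<.035)&(z>.055)&(z<.08); p=w[m]; print("ring",m.sum(),np.percentile(p[:,2],[5,25,50,75,95]).round(4),cv2.minEnclosingCircle((p[:,:2]*1000).astype(np.float32)))
m=(near<.03)&(z>.082)&(z<.11); p=w[m]; print("noz",m.sum(),p.min(0),p.max(0))
E
```

```text
4.175 [ 0.5001 -0.1536  0.2393] [[0.339, 0.941, 0.0], [0.941, -0.339, -0.001], [-0.001, 0.001, -1.0]] [-0.59  0.17  1.  ] 0.03021965119803698
fitting 0.71 [296.3, 160.4] [ 0.5196 -0.1487  0.0108]
fitting 0.65 [297.7, 184.4] [ 0.5159 -0.1548  0.0936]
nozzle 0.9 [282.3, 280.6] [ 0.4669 -0.2585  0.0597]
nozzle 0.89 [293.7, 38.9] [ 0.5487 -0.0513  0.0849]
nozzle 0.7 [298.5, 183.8] [ 0.516  -0.1551  0.0928]
ring 1456 [0.0707 0.072  0.0726 0.0732 0.074 ] ((515.2039794921875, -159.28427124023438), 21.911542892456055)
noz 391 [ 0.50638375 -0.16799457  0.08215994] [ 0.52408629 -0.15034801  0.10221984]
```

View pics/w2.png

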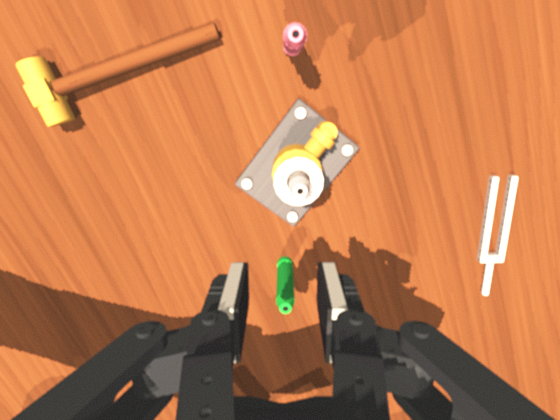

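Wrist image: the steel nozzle tip is at (298,184) inside the white ring (298,180). Pink is at (294,38) and green at (283,285), both look-alikes. I check the finger midpoint in the same cloud for relative alignment.

```bash
python3 - <<'E'
from h import *
d=np.load("w2.npz"); w=d["w"]; s=r.read_state(); R=np.array(s["eef_rot"]); P=np.array(s["position"])
t=(w-P)@R   # tool coords
def show(n,m): q=t[m]*1000; print(n,m.sum(),np.percentile(q,[2,50,98],axis=0).round(1).tolist())
fin=(t[...,2]>-.035)&(t[...,2]<.02)&(np.abs(t[...,1])<.05)&(np.abs(t[...,0])<.03)
L=fin&(t[...,1]>0); Rr=fin&(t[...,1]<0); show("tip+",L); show("tip-",Rr)
noz=(np.hypot(w[...,0]-.515,w[...,1]+.159)<.014)&(w[...,2]>.08); show("noz",noz)
T=w[noz&(w[...,2]>.097)]; print("tip",T.shape,(T.min(0)+T.max(0))/2)
ring=(np.hypot(w[...,0]-.515,w[...,1]+.159)<.026)&(w[...,2]>.065)&(w[...,2]<.08); q=(t[ring]*1000)
print("ring tool",cv2.minEnclosingCircle(q[:,:2].astype(np.float32)))
E
```

```text
tip+ 1769 [[-11.8, 17.7, -34.2], [4.8, 21.3, -21.6], [9.0, 31.0, -4.2]]
tip- 1770 [[-11.6, -25.2, -34.4], [5.1, -15.4, -21.5], [9.2, -12.0, -4.3]]
noz 3876 [[-11.4, 8.5, -79.2], [7.7, 19.2, -35.1], [10.0, 28.0, 150.5]]
tip (3659, 3) [ 0.51857723 -0.15782096  0.20855649]
ring tool ((-2.8694581985473633, 17.07590675354004), 21.911476135253906)
```

arm_command(moves=[0,0.7,2.0,0,-0.3,-0.2,0.7,3.0,0,-0.3,0,0,3.0,0,-0.3,0,0,2.5,0,-0.3,0,0,1.5,0,-0.3,0,0,0,0,-0.3])

```text
time_s: 5.08
position: [0.5124, -0.1579, 0.1188]
eef_rot: [[0.336, 0.942, -0.001], [0.942, -0.336, 0.001], [0.0, -0.001, -1.0]]
contact_force: [0.0, -0.0, -0.8]
grip_width: 0.0298
grip_force: 0.0
```

```bash
cat > m.py <<'E'
from h import *
import sys
s=r.read_state(); print(s["time_s"],np.round(s["position"],4),np.round(s["contact_force"],2),s["grip_width"])
f=r.grab_frame("wrist"); w=cloud(f); save(f,sys.argv[1]+".png"); np.savez(sys.argv[1]+".npz",w=w,img=f["img"])
R=np.array(s["eef_rot"]); P=np.array(s["position"]); t=(w-P)@R*1000
def show(n,m): q=t[m]; print(n,m.sum(),np.percentile(q,[1,50,99],axis=0).round(1).tolist())
fin=(t[...,2]>-30)&(t[...,2]<5)&(np.abs(t[...,1]-3)<50)&(np.abs(t[...,0])<30)&(np.abs(t[...,1]-3)>11)
show("tip+",fin&(t[...,1]>0)); show("tip-",fin&(t[...,1]<0))
ring=(np.hypot(w[...,0]-.515,w[...,1]+.159)<.027)&(w[...,2]>.066)&(w[...,2]<.079); show("ring",ring)
print("ring",cv2.minEnclosingCircle(t[ring][:,:2].astype(np.float32)))
noz=(np.hypot(w[...,0]-.515,w[...,1]+.159)<.014)&(w[...,2]>.08)&(w[...,2]<.088); show("noz",noz)
noz=(np.hypot(w[...,0]-.515,w[...,1]+.159)<.014)&(w[...,2]>.097)&(w[...,2]<.105); show("noztip",noz)
E
python3 m.py w3
```

```text
5.075 [ 0.5124 -0.1579  0.1188] [ 0.01 -0.01 -0.83] 0.029843763225607764
tip+ 1460 [[-9.9, 16.8, -29.8], [7.4, 20.6, -19.0], [11.7, 30.3, -3.0]]
tip- 1455 [[-9.9, -26.3, -29.8], [7.4, -16.7, -18.8], [11.6, -12.9, -2.6]]
ring 3118 [[-19.9, -17.2, 41.1], [5.9, 2.9, 46.2], [20.6, 23.6, 50.7]]
ring ((-0.3428772985935211, 3.008232831954956), 22.10338020324707)
noz 205 [[0.5, -5.6, 30.8], [7.3, 2.8, 34.2], [8.8, 11.6, 38.7]]
noztip 476 [[-5.6, -2.7, 17.3], [0.9, 3.2, 18.9], [6.0, 9.2, 21.6]]
```

View pics/w3.png

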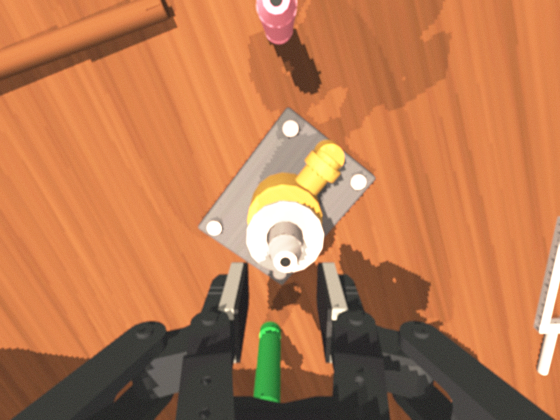

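The nozzle is at (286,258), nearly midway between the fingertips (inner edges 247 and 318). It needs a shift of +1 mm in y and -1 mm in x. Then I descend to just above the ring.

arm_command(moves=[-0.1,0.1,0,0,-0.39,0,0,1.0,0,-0.39,0,0,1.5,0,-0.39,0,0,1.3,0,-0.39,0,0,0.3,0,-0.39,0,0,0,0,-0.39], force=25)

```text
time_s: 5.88
position: [0.513, -0.1601, 0.0779]
eef_rot: [[0.337, 0.941, -0.001], [0.941, -0.337, 0.0], [-0.0, -0.001, -1.0]]
contact_force: [-0.4, -0.5, 0.2]
grip_width: 0.0257
grip_force: 0.0
```

```bash
python3 m.py w4
```

```text
5.875 [ 0.513  -0.1601  0.0779] [-0.38 -0.52  0.24] 0.025680563464302024
tip+ 1593 [[-10.6, 14.3, -29.7], [7.5, 18.4, -17.2], [15.4, 28.4, 5.0]]
tip- 1705 [[-12.0, -24.4, -29.8], [7.6, -13.9, -16.3], [16.9, -8.4, 5.0]]
ring 3497 [[-16.3, -17.1, -0.3], [11.0, 2.2, 5.3], [22.8, 20.9, 9.7]]
ring ((1.75205397605896, 1.925666332244873), 21.96605110168457)
noz 479 [[-2.7, -11.1, -10.1], [8.6, 1.4, -6.3], [10.8, 15.1, -2.2]]
noztip 868 [[-3.8, -11.1, -26.7], [2.8, 1.4, -22.1], [7.7, 15.1, -19.2]]
```

View pics/w4.png

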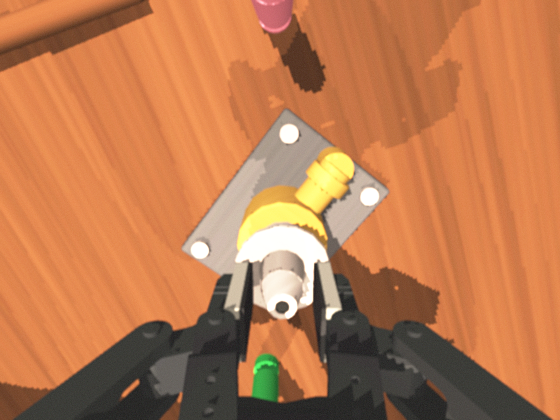

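The nozzle (283) is centred between the finger edges (252 and 313). I go down in small steps watching force.

arm_command(moves=[0,0,0.3,0,-0.39,0,0,0.2,0,-0.39,0,0,0,0,-0.39])

```text
time_s: 6.3
position: [0.5132, -0.1599, 0.0733]
eef_rot: [[0.337, 0.942, -0.0], [0.942, -0.337, 0.0], [0.0, -0.0, -1.0]]
contact_force: [0.0, 0.5, 0.5]
grip_width: 0.0261
grip_force: 0.0
```

arm_command(moves=[0,0,0.1,0,-0.39,0,0,0.1,0,-0.39,0,0,0,0,-0.39])

```text
time_s: 6.68
position: [0.5133, -0.16, 0.0715]
eef_rot: [[0.337, 0.942, 0.0], [0.942, -0.337, 0.0], [0.0, 0.0, -1.0]]
contact_force: [-0.2, 0.3, 5.3]
grip_width: 0.0262
grip_force: 2.5
```

arm_command(moves=[0,0,0.1,0,-0.39,0,0,0.1,0,-0.39,0,0,0,0,-0.39])

```text
time_s: 7.05
position: [0.5133, -0.16, 0.0695]
eef_rot: [[0.337, 0.942, 0.0], [0.942, -0.337, 0.0], [0.0, 0.0, -1.0]]
contact_force: [-0.9, 0.8, 6.4]
grip_width: 0.0261
grip_force: 3.2
```

arm_command(moves=[0,0,0.1,0,-0.39,0,0,0.1,0,-0.39,0,0,0,0,-0.39])

```text
time_s: 7.42
position: [0.5133, -0.16, 0.0676]
eef_rot: [[0.337, 0.942, 0.0], [0.942, -0.337, 0.0], [0.0, 0.0, -1.0]]
contact_force: [-0.1, -0.1, 8.1]
grip_width: 0.0262
grip_force: 4.0
```

arm_command(moves=[0,0,0.1,0,-0.39,0,0,0,0,-0.39])

```text
time_s: 7.68
position: [0.5133, -0.16, 0.0667]
eef_rot: [[0.337, 0.942, 0.001], [0.942, -0.337, 0.0], [0.0, 0.0, -1.0]]
contact_force: [-1.3, -0.1, 8.4]
grip_width: 0.0261
grip_force: 4.4
```

arm_command(moves=[0,0,0.1,0,-0.39,0,0,0,0,-0.39])

```text
time_s: 7.92
position: [0.5133, -0.16, 0.0657]
eef_rot: [[0.337, 0.942, 0.001], [0.942, -0.337, 0.0], [0.0, 0.001, -1.0]]
contact_force: [-0.7, 0.6, 9.8]
grip_width: 0.0263
grip_force: 4.8
```

arm_command(moves=[0,0,0.05,0,-0.39,0,0,0,0,-0.39])

```text
time_s: 8.18
position: [0.5133, -0.16, 0.0653]
eef_rot: [[0.337, 0.942, 0.001], [0.942, -0.337, 0.0], [0.0, 0.001, -1.0]]
contact_force: [-1.6, 0.5, 9.9]
grip_width: 0.0264
grip_force: 4.9
```

arm_command(moves=[0,0,0.05,0,-0.39,0,0,0,0,-0.39])

```text
time_s: 8.43
position: [0.5133, -0.16, 0.065]
eef_rot: [[0.337, 0.942, 0.001], [0.942, -0.337, 0.0], [0.0, 0.001, -1.0]]
contact_force: [-1.7, 1.2, 13.4]
grip_width: 0.0258
grip_force: 6.7
```

At the stop (force jumped to 13 N). I close gradually, watching the force.

arm_command(moves=[0,0,0,0,-0.48,0,0,0,0,-0.48])

```text
time_s: 8.68
position: [0.5121, -0.1596, 0.0652]
eef_rot: [[0.337, 0.941, -0.001], [0.941, -0.337, 0.001], [0.001, -0.001, -1.0]]
contact_force: [-5.8, 2.8, 20.2]
grip_width: 0.0227
grip_force: 10.1
```

arm_command(moves=[0,0,0,0,-0.53,0,0,0,0,-0.53])

```text
time_s: 8.93
position: [0.5113, -0.1593, 0.0653]
eef_rot: [[0.337, 0.941, -0.002], [0.941, -0.337, 0.002], [0.001, -0.003, -1.0]]
contact_force: [-8.9, 3.3, 24.0]
grip_width: 0.0209
grip_force: 12.1
```

Lateral force builds up, most likely finger friction on the ring. I ease off the pressing slightly and look numerically.

arm_command(moves=[0,0,-0.04,0,-0.53,0,0,0,0,-0.53])

```text
time_s: 9.18
position: [0.5113, -0.1593, 0.0653]
eef_rot: [[0.337, 0.941, -0.003], [0.941, -0.337, 0.002], [0.001, -0.003, -1.0]]
contact_force: [-6.8, 2.8, 18.8]
grip_width: 0.02
grip_force: 9.1
```

```bash
python3 - <<'E'
from h import *
s=r.read_state(); print(s["time_s"],np.round(s["position"],4),np.round(s["contact_force"],2),np.round(s["moment"],2),s["grip_width"])
f=r.grab_frame("wrist"); save(f,"w5.png",(180,180,390,360),3); np.savez("w5.npz",w=cloud(f),img=f["img"])
E
```

```text
9.175 [ 0.5113 -0.1593  0.0653] [-6.79  2.79 18.75] [0.54 1.68 0.02] 0.019989895438801225
```

View pics/w5.png

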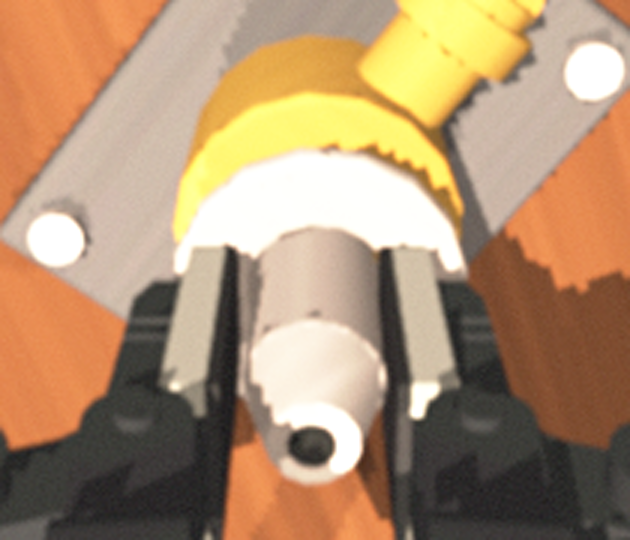

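The picture shows the nozzle body at crop columns 258–382, with the right finger just touching (383) and the left about 2 mm off (240). The ring is at its stop. Friction of the left finger on the ring shifted the tool, so I ease a touch more and finish closing.

arm_command(moves=[0,0,-0.02,0,-0.57,0,0,0,0,-0.6,0,0,0,0,-0.6], force=25)

```text
time_s: 9.6
position: [0.5116, -0.1594, 0.0654]
eef_rot: [[0.337, 0.941, -0.002], [0.941, -0.337, 0.002], [0.001, -0.003, -1.0]]
contact_force: [-5.3, 1.3, 16.7]
grip_width: 0.0174
grip_force: 19.6
```

arm_command(moves=[0,0,0,0,-1,0,0,0,0,-1], force=45)

```text
time_s: 9.85
position: [0.5117, -0.1594, 0.0655]
eef_rot: [[0.337, 0.941, -0.002], [0.941, -0.337, 0.002], [0.001, -0.002, -1.0]]
contact_force: [-6.6, 3.4, 17.8]
grip_width: 0.0164
grip_force: 47.2
```

Gripped at 47 N with the ring still on its stop. I draw up, easing the sideways preload.

arm_command(moves=[0,-0.1,-0.3,0,-1,0,0,-0.4,0,-1,0,0,-0.5,0,-1])

```text
time_s: 10.22
position: [0.5119, -0.1594, 0.0766]
eef_rot: [[0.337, 0.942, -0.001], [0.942, -0.337, 0.0], [-0.0, -0.001, -1.0]]
contact_force: [0.1, 0.1, -6.0]
grip_width: 0.0162
grip_force: 43.9
```

arm_command(moves=[0,0,-1.0,0,-1,0,0,-1.5,0,-1,0,0,0,0,-1])

```text
time_s: 10.6
position: [0.5131, -0.1599, 0.1034]
eef_rot: [[0.337, 0.942, 0.003], [0.942, -0.337, -0.001], [0.0, 0.003, -1.0]]
contact_force: [0.5, 0.2, -1.3]
grip_width: 0.0164
grip_force: 44.4
```

```bash
cat > n.py <<'E'
from h import *
import sys
s=r.read_state(); R=np.array(s["eef_rot"]); P=np.array(s["position"]); print(s["time_s"],np.round(P,4),np.round(s["contact_force"],2),s["grip_width"])
f=r.grab_frame("wrist"); t=(cloud(f)-P)@R*1000
np.savez(sys.argv[1]+".npz",w=cloud(f),img=f["img"]); save(f,sys.argv[1]+".png")
m=(np.abs(t[...,0])<8)&(np.abs(t[...,1]-2)<6)&(t[...,2]<5)&(t[...,2]>-60); q=t[m]
print("nozzle in tool: min z (tip)",np.percentile(q[:,2],[0.5,2,10]).round(1), "fingers/noz")
top=m&(t[...,2]<np.percentile(q[:,2],2)+3); q=t[top]; print(q.min(0).round(1),q.max(0).round(1))
E
python3 n.py w6
```

```text
10.6 [ 0.5131 -0.1599  0.1034] [ 0.52  0.22 -1.3 ] 0.016385659573435428
nozzle in tool: min z (tip) [-35.9 -35.5 -35.1] fingers/noz
[ -4.4  -3.9 -36.5] [  7.8   7.8 -32.5]
```

The nozzle is out: tip 35 mm behind the TCP, force −1.3 N, which is its own weight. I raise it and carry it to above the wide hole.

arm_command(moves=[0,0,-2.0,0,-1,0,0,-3.0,0,-1,0,0,-2.5,0,-1,1.5,-0.8,0,0,-1,2.5,-1.4,0,0,-1,3.1,-1.7,0,0,-1,3.5,-1.9,0,0,-1,3.5,-1.9,0,0,-1])

```text
time_s: 11.65
position: [0.4859, 0.0013, 0.1757]
eef_rot: [[0.336, 0.942, -0.002], [0.942, -0.336, 0.0], [-0.001, -0.002, -1.0]]
contact_force: [0.3, 0.7, -0.8]
grip_width: 0.0166
grip_force: 44.5
```

arm_command(moves=[3.5,-1.9,0,0,-1,3.5,-1.9,0,0,-1,3.0,-1.6,0,0,-1,2.0,-1.0,0,0,-1,1.0,-0.5,0,0,-1,0,0,0,0,-1])

```text
time_s: 12.4
position: [0.4654, 0.1453, 0.1763]
eef_rot: [[0.335, 0.942, -0.001], [0.942, -0.335, -0.001], [-0.001, -0.001, -1.0]]
contact_force: [-0.7, 0.1, -1.0]
grip_width: 0.0163
grip_force: 44.5
```

```bash
python3 n.py w7; python3 - <<'E'
from h import *
s=r.read_state(); R=np.array(s["eef_rot"]); P=np.array(s["position"])
w=np.load("w7.npz")["w"]; z=w[...,2]
m=(z>.034)&(z<.046)&(np.abs(w[...,0]-.487)<.08)&(np.abs(w[...,1]-.144)<.06)
print("rest",cv2.minAreaRect((w[m][:,:2]*1000).astype(np.float32)))
print("to hole (tool, mm)",((np.array([.4664,.1441,.04])-P)@R*1000).round(1))
E
```

```text
12.4 [0.4654 0.1453 0.1763] [-0.74  0.06 -0.95] 0.016302325253813525
nozzle in tool: min z (tip) [-35.9 -35.6 -35.1] fingers/noz
[ -4.6  -3.9 -36.4] [  7.8   7.8 -32.6]
rest ((488.5399475097656, 144.0150146484375), (60.719154357910156, 100.41214752197266), 87.21598815917969)
to hole (tool, mm) [  0.    0.8 136.5]
```

View pics/w7.png

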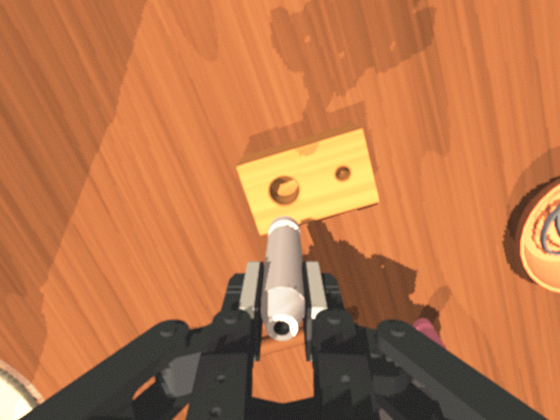

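The wrist view shows the wide hole at (284,190) and the nozzle's lower end at (285,225), columns aligned. I shift +1 mm in y and descend to just above the block.

arm_command(moves=[0,0.1,1.5,0,-1,0,0,2.5,0,-1,0,0,2.0,0,-1,0,0,1.0,0,-1,0,0,0.3,0,-1,0,0,0,0,-1])

```text
time_s: 13.2
position: [0.4672, 0.1441, 0.104]
eef_rot: [[0.337, 0.941, 0.0], [0.941, -0.337, 0.0], [0.0, 0.0, -1.0]]
contact_force: [-0.6, -0.4, -1.1]
grip_width: 0.0161
grip_force: 44.5
```

```bash
python3 n.py w8; python3 - <<'E'
from h import *
s=r.read_state(); R=np.array(s["eef_rot"]); P=np.array(s["position"])
d=np.load("w8.npz"); w=d["w"]; t=(w-P)@R*1000
save(d,"w8c.png",(200,150,380,350),3)
nz=(np.abs(t[...,1]-2)<12)&(np.abs(t[...,0])<16)
for a,b in((-22,-16),(8,14),(14,20),(22,28),(32,38),(42,48),(48,54)):
    q=t[nz&(t[...,2]>a)&(t[...,2]<b)]; 
    if len(q): print(a,b,len(q),"y",np.percentile(q[:,1],[2,98]).round(1),"xfront",np.percentile(q[:,0],95).round(1))
E
```

```text
13.2 [0.4672 0.1441 0.104 ] [-0.57 -0.42 -1.14] 0.01609997648701708
nozzle in tool: min z (tip) [-35.9 -35.6 -35.1] fingers/noz
[ -4.3  -3.9 -36.2] [  7.9   7.8 -32.6]
-22 -16 555 y [-9.5 13.4] xfront 11.2
8 14 198 y [-6.1 10.4] xfront 10.1
14 20 179 y [-6.  10.6] xfront 10.1
22 28 159 y [-5.8 10.8] xfront 10.1
32 38 132 y [-5.7 11.1] xfront 10.1
42 48 101 y [-5.  11.2] xfront 9.7
48 54 158 y [-5.6 10.8] xfront 9.9
```

View pics/w8c.png

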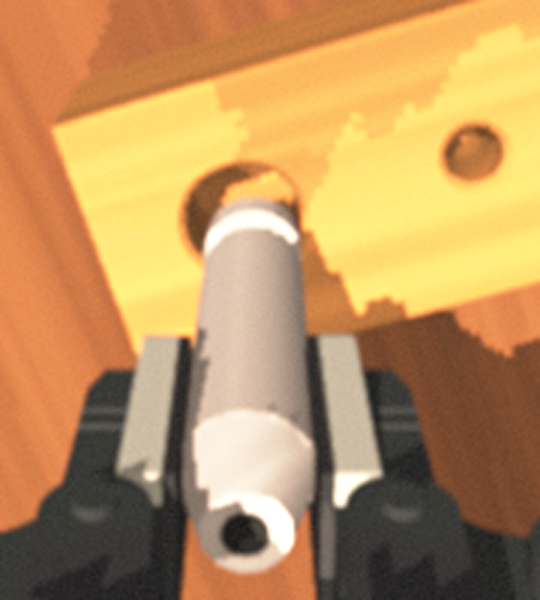

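```bash
python3 - <<'E'
from h import *
s=r.read_state(); R=np.array(s["eef_rot"]); P=np.array(s["position"])
d=np.load("w8.npz"); w=d["w"]; z=w[...,2]; t=(w-P)@R*1000
m=(z>.034)&(z<.0445)&(np.abs(w[...,0]-.487)<.08)&(np.abs(w[...,1]-.144)<.06)
print("rest",cv2.minAreaRect((w[m][:,:2]*1000).astype(np.float32)))
h=(np.hypot(t[...,0],t[...,1])<25)&(z<.0375)&(t[...,2]>60); e=cv2.dilate(h.astype(np.uint8),np.ones((3,3)))>0
e&=(z>.038)&(z<.0425); q=t[e][:,:2]
A=np.c_[2*q,np.ones(len(q))]; c=np.linalg.lstsq(A,(q**2).sum(1),rcond=None)[0]; print("hole circle tool",c[:2],np.sqrt(c[2]+c[:2]@c[:2]),len(q),q.min(0),q.max(0))
E
```

```text
rest ((488.55474853515625, 144.11480712890625), (60.94682312011719, 100.33638000488281), 87.0865478515625)
hole circle tool [1.27406417 0.82251174] 12.438053158093103 104 [ -8.75262809 -11.76678357] [14.07524731 13.22083868]
```

The hole circle in the wrist cloud is at tool (1.3, 0.8) mm and the nozzle axis at (1.1, 2.5) mm. So I shift y by −1.7 mm, then enter slowly.

arm_command(moves=[0,-0.17,0,0,-1,0,0,0,0,-1,0,0,0.5,0,-1,0,0,0.5,0,-1,0,0,0.3,0,-1,0,0,0,0,-1])

```text
time_s: 14.0
position: [0.4653, 0.1448, 0.0905]
eef_rot: [[0.337, 0.941, -0.001], [0.941, -0.337, -0.0], [-0.001, -0.0, -1.0]]
contact_force: [0.7, -0.9, -1.2]
grip_width: 0.0166
grip_force: 44.5
```

arm_command(moves=[0,0,0.5,0,-1,0,0,0.5,0,-1,0,0,0.5,0,-1,0,0,0.4,0,-1,0,0,0,0,-1])

```text
time_s: 14.62
position: [0.4653, 0.1448, 0.0716]
eef_rot: [[0.337, 0.942, -0.001], [0.942, -0.337, -0.0], [-0.0, -0.0, -1.0]]
contact_force: [-0.2, 0.0, -1.7]
grip_width: 0.0161
grip_force: 44.5
```

Free entry. I lower the rest to the floor in small steps.

arm_command(moves=[0,0,0.2,0,-1,0,0,0.1,0,-1,0,0,0,0,-1])

```text
time_s: 15.0
position: [0.4654, 0.145, 0.0689]
eef_rot: [[0.337, 0.942, 0.0], [0.942, -0.337, -0.0], [-0.0, 0.0, -1.0]]
contact_force: [0.2, -0.7, -1.4]
grip_width: 0.0166
grip_force: 44.5
```

arm_command(moves=[0,0,0.1,0,-1,0,0,0,0,-1])

```text
time_s: 15.25
position: [0.4654, 0.145, 0.0679]
eef_rot: [[0.337, 0.942, 0.0], [0.942, -0.337, -0.0], [-0.0, 0.0, -1.0]]
contact_force: [0.8, 0.6, -0.7]
grip_width: 0.0166
grip_force: 44.5
```

arm_command(moves=[0,0,0.05,0,-1,0,0,0,0,-1])

```text
time_s: 15.5
position: [0.4655, 0.145, 0.0675]
eef_rot: [[0.337, 0.942, 0.0], [0.942, -0.337, 0.0], [0.0, 0.0, -1.0]]
contact_force: [-0.3, 0.2, 0.7]
grip_width: 0.0169
grip_force: 44.7
```

arm_command(moves=[0,0,0.05,0,-1,0,0,0,0,-1])

```text
time_s: 15.75
position: [0.4657, 0.145, 0.0674]
eef_rot: [[0.337, 0.941, 0.001], [0.941, -0.337, 0.001], [0.001, 0.001, -1.0]]
contact_force: [-0.2, 0.3, 8.4]
grip_width: 0.0163
grip_force: 45.5
```

arm_command(moves=[0,0,0.05,0,-1,0,0,0,0,-1])

```text
time_s: 16.0
position: [0.4658, 0.1451, 0.0673]
eef_rot: [[0.337, 0.941, 0.001], [0.941, -0.337, 0.001], [0.001, 0.001, -1.0]]
contact_force: [-2.3, 0.2, 16.4]
grip_width: 0.0165
grip_force: 46.2
```

It seated at exactly the expected height (TCP 67.3 mm). I unload, open gently and lift straight up.

arm_command(moves=[0,0,-0.1,0,-1,0,0,0,0,-0.6,0,0,0,0,-0.5,0,0,0,0,-0.3,0,0,0,0,-0.2,0,0,0,0,-0.2], force=20)

```text
time_s: 16.75
position: [0.4654, 0.1449, 0.0674]
eef_rot: [[0.337, 0.942, -0.0], [0.942, -0.337, -0.0], [-0.0, 0.0, -1.0]]
contact_force: [0.1, -0.0, -0.0]
grip_width: 0.0343
grip_force: 0.0
```

arm_command(moves=[0,0,-0.5,0,-0.2,0,0,-2.0,0,-0.2,0,0,-3.0,0,-0.2,0,0,-3.0,0,-0.2,0,0,-3.0,0,-0.2,0,0,-2.0,0,-0.2,0,0,0,0,-0.2])

```text
time_s: 17.62
position: [0.4659, 0.1453, 0.2038]
eef_rot: [[0.337, 0.942, 0.002], [0.942, -0.337, 0.002], [0.002, 0.002, -1.0]]
contact_force: [0.3, -0.4, -0.1]
grip_width: 0.034
grip_force: 0.0
```

```bash
python3 - <<'E'
from h import *
s=r.read_state(); print(s["time_s"],np.round(s["position"],4),np.round(s["contact_force"],2))
f=r.grab_frame("scene"); save(f,"end.png",(80,130,430,330),2.2); w=cloud(f)
for t in("nozzle","rest","bowl","hammer","fork"):
    for d in r.outline_of(t,f):
        p=w[d["region"]]; print(t,round(d["score"],2),np.round(d["position"]),np.nanmedian(p,0).round(3),np.nanpercentile(p[:,2],98).round(4))
g=cloud(r.grab_frame("wrist")); m=(np.hypot(g[...,0]-.467,g[...,1]-.145)<.02)&(g[...,2]>.05)&(g[...,2]<.13); print("noz top",np.percentile(g[m],[2,50,98],axis=0).round(4))
m&=g[...,2]>.097; print("tip",np.median(g[m],0))
E
```

```text
17.625 [0.4659 0.1453 0.2038] [ 0.28 -0.43 -0.14]
nozzle 0.91 [167. 194.] [ 0.472 -0.262  0.05 ] 0.089
nozzle 0.81 [271. 219.] [ 0.557 -0.048  0.047] 0.0892
nozzle 0.62 [368. 188.] [0.475 0.144 0.071] 0.1008
rest 0.49 [116. 289.] [ 0.701 -0.299  0.007] 0.009
bowl 0.68 [313. 274.] [0.68  0.027 0.021] 0.0378
hammer 0.57 [288. 178.] [ 0.353 -0.01   0.016] 0.0254
hammer 0.49 [365. 213.] [0.523 0.139 0.038] 0.0405
fork 0.77 [113. 292.] [ 0.701 -0.302  0.007] 0.009
noz top [[0.4614 0.1403 0.0525]
 [0.4702 0.15   0.0932]
 [0.4774 0.1539 0.1031]]
tip [0.4690508  0.1463137  0.10175338]
```

View pics/end.png

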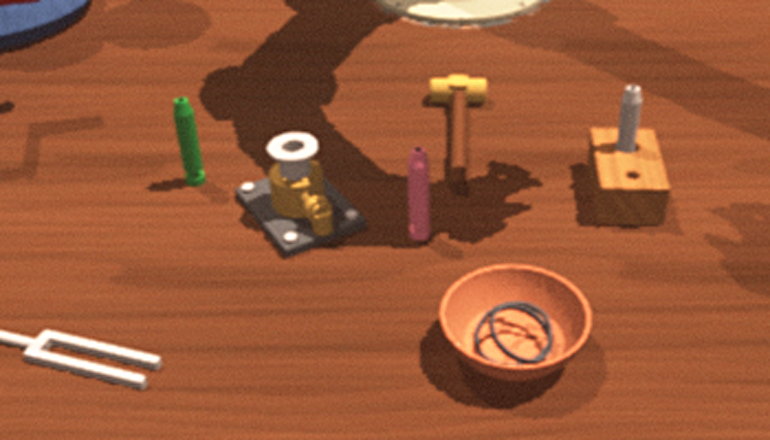

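The final picture shows the steel nozzle upright in the wide hole of the rest, crop (630,115), with its tip about 102 mm up, so it is fully home. The fitting is empty with its ring sprung back at (293,147), and the bowl, hammer and fork are where they were. I hand in now.

```bash
python3 -c "
from bench import r
print(r.close_job())"
```

```text
the job is handed in; nothing more can be done
None
```

The nozzle was drawn out with the ring held down on its stop and now stands upright, fully home in the wide hole of the rest; the hand is clear, the bystanders lie where they were, and the job was handed in at about 18 s.

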